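# Lay out the mirrored half of a bead-bar bracelet

### The arm

A 7-joint arm with a two-finger parallel gripper is mounted at the origin on a cart in front of the work surface, level with it; the furniture and walls round the work are solid. World frame = base frame: x ahead of the robot, y to its left, z up, the work surface at z = 0. Lengths are in m, angles in degrees, forces in N, time in s.
With the tool pointing down it reaches from about 0.4 to 0.925 m from the base axis. Payload 5.6 kg.
Tool frame: the origin (TCP) lies between the finger pads; the fingertips stand 14 mm ahead of it and the grasp point (between the pads) lies 5 mm behind it (robot.tip_reach is the x of the fingertips in the tool frame, in m); x points along the fingers, z is the direction in which the jaws open and shut, and the axes are right-handed (so a half turn about x gives the same grasp; the last joint's range is limited). The gripper opens to 85 mm and grips with 20 to 120 N. Pads are 22 mm wide; open, the fingers measure 114 mm over their backs; the gripper's body (76 mm by 85 mm) begins 54 mm behind the grasp point. The pads swing forward as they close: fully open they stand 13 mm farther back than shut.
Start: joints at [-67.38, 26.786, -0.665, 91.828, 0.344, 61.387, -3.226], TCP at [0.276, 0.589, 0.245] pointing down, gripper open.
Joint ranges: [-144.91, 144.91], [-17.63, 115.5], [-89.93, 88.59], [15.96, 139.68], [-74.01, 254.01], [8.47, 105.57], [-167.45, 167.45]. Speed limits (degrees/s): [147.25, 147.25, 180, 180, 180, 180, 180].

### API

Orientations are given as a 3x3 rotation matrix whose columns are the frame's x, y, z axes.
In Python, from rig import robot, jaws, eyes, order, monitor gives the robot as it stands. The module is installed in compiled form; this text tells all that it offers. Calls block until the motion is done:
- robot.movep(position, orientation): joint-space move of the TCP to a pose.
- robot.move_straight(position, frame=None, vel=0.15): straight line of the TCP; frame=None keeps the orientation; vel is the mean speed in m/s.
- robot.goto_joints(angles): joint-space move.
- jaws.move_gripper(opening, grip_force=None): finger opening in m; grip_force is the grip in N (None keeps the last); returns when the fingers have stopped.
- robot.hold(seconds).
- robot.inverse_kinematics(position, orientation): joint angles nearest the present ones, or None.
- eyes.read_camera(name): name is "scene" or "top" or "wrist"; returns a dict with "img" (384x512x3 uint8, blue, green, red), "depth" (384x512 float32, m along the optical axis (not along the pixel's ray), 0 where there is no reading), "mtx" (3x3 intrinsics, pixels), "pose" (4x4, takes a point from camera to world coordinates); the wrist camera has in their place "T_tool_cam" (4x4, takes a point from camera to tool coordinates, whose origin is the TCP and whose axes are the tool frame's). Camera axes: x right, y down, z forward; pixel columns grow to the right and rows downward; lengths in m; the calibration is good to about 2 mm. A picture is of the moment at which its call begins: read the wrist's pose just before it.
A pose or a line that the arm cannot do raises robot.Unreachable and nothing moves.
- order.finish_job(): hands the job in, once; it reports no verdict.
Readings, each from a call of its own:
- monitor.read_clock(): time.
- monitor.read_q(): joint angles.
- monitor.read_qvel(): joint speeds.
- monitor.read_joint_efforts(): joint torques, N m.
- monitor.read_tool_pos(): TCP position.
- monitor.read_orientation(): TCP orientation.
- monitor.read_ft_force(): force on the tool from outside, world axes, zero at the start.
- monitor.read_moment(): the same for the moment, N m.
- monitor.read_finger_gap(): finger opening in m.
Only numpy, scipy, OpenCV 4.12 (cv2) and the standard library are available. Lean on these libraries where they do the work, as an engineer would, in place of code of your own. Each camera call takes 0.05 s, during which the arm holds its last target. There are 200 camera calls.

### The job

A cuff bracelet is being laid out on the long wooden board, and only the bars on one side of the red-stone centrepiece are in place. Take the four loose bead bars from the small dark tray and lay one flat in each empty recess of the board so that the second half mirrors the first: the same designs in reverse order, each bar as many recesses from the centrepiece as its match (either end of a bar may point forward). Leave the finished half lying as it is.

Things in the scene. Friction and masses are not known exactly. Their poses are not given: they have to be found in the camera images.
- board: Fixed brown wooden board, 82 x 410 mm, top 8 mm above the worktop; origin under its centre. Gold centrepiece with red stone, 30 mm wide, 16 mm above the worktop, at x = y = 0. Eight felt-lined recesses in a row at x = 0, y = -178, -134, -90, -46, 46, 90, 134, 178 mm; each 66 mm along x, 28 mm along y, floor 5 mm above the worktop. At the start the -y half is filled, the +y half empty.
- tray: Fixed dark wooden tray, 82 x 186 mm, top face 8 mm above the worktop; origin under its centre. Four recesses in a row at x = 0, y = -66, -22, 22, 66 mm; each 66 mm along x, 28 mm along y, floor 5 mm above the worktop. At the start each holds one loose bead bar, in any order.
- bar_coral: Loose bar of enamel beads to be moved: salmon-pink and cream beads by turns; 11 mm wide, 50 mm long, 11 mm high, 10 to 20 g. Origin at the centre of its underside, y along its length. Starts in a tray recess, its length along the tray's x, standing 8 mm out of it; neighbours are 44 mm apart, centre to centre, so open the fingers only part way and grip across its width.
- bar_green: Loose bar of enamel beads to be moved: a green third, a cream third and a crimson third; 11 mm wide, 50 mm long, 11 mm high, 10 to 20 g. Origin at the centre of its underside, y along its length. Starts in a tray recess, its length along the tray's x, standing 8 mm out of it; neighbours are 44 mm apart, centre to centre, so open the fingers only part way and grip across its width.
- bar_black: Loose bar of enamel beads to be moved: black beads with three of yellow gold; 11 mm wide, 50 mm long, 11 mm high, 10 to 20 g. Origin at the centre of its underside, y along its length. Starts in a tray recess, its length along the tray's x, standing 8 mm out of it; neighbours are 44 mm apart, centre to centre, so open the fingers only part way and grip across its width.
- bar_blue: Loose bar of enamel beads to be moved: dark blue beads with three of light blue; 11 mm wide, 50 mm long, 11 mm high, 10 to 20 g. Origin at the centre of its underside, y along its length. Starts in a tray recess, its length along the tray's x, standing 8 mm out of it; neighbours are 44 mm apart, centre to centre, so open the fingers only part way and grip across its width.
- set_coral: Bar of the finished half, the twin of bar_coral (salmon-pink and cream beads by turns), same size, loose; origin at the centre of its underside, y along its length. Lies in a recess of the board's -y half, its length along the board's x; its match belongs in the mirrored recess.
- set_green: Bar of the finished half, the twin of bar_green (a green third, a cream third and a crimson third), same size, loose; origin at the centre of its underside, y along its length. Lies in a recess of the board's -y half, its length along the board's x; its match belongs in the mirrored recess.
- set_black: Bar of the finished half, the twin of bar_black (black beads with three of yellow gold), same size, loose; origin at the centre of its underside, y along its length. Lies in a recess of the board's -y half, its length along the board's x; its match belongs in the mirrored recess.
- set_blue: Bar of the finished half, the twin of bar_blue (dark blue beads with three of light blue), same size, loose; origin at the centre of its underside, y along its length. Lies in a recess of the board's -y half, its length along the board's x; its match belongs in the mirrored recess.
Things that resemble listed ones, but are neither listed nor needed, are in the scene too. Leave any turquoise look-alike of the bar_black alone.

How it is judged:
By the outcome, as a careful person would: the job done as asked, in the order asked, and still so for the second after the job is handed in, with the robot touching nothing.
It also fails if it takes over 80 s, if anything falls off the work surface, if the arm or the gripper's body presses on something with over 40 N, if the wrist force passes 120 N, or if a joint passes its speed limit or range.

## Working session

There is one attempt and no reset: what is moved stays moved. The work goes in short steps, each a Python script; the robot and the scene stay as the last script left them, time stands still between calls to the robot, and variables do not carry over. Pictures are saved under pics/ and viewed, about 12 in all and at most 16, crops included, and the job is handed in when it is done.

```bash
mkdir -p pics; python3 - <<'E'
from rig import robot,jaws,eyes,order,monitor
import cv2,numpy as np
for n in ("top","scene"):
    c=eyes.read_camera(n); np.savez(f"{n}.npz",**c); cv2.imwrite(f"pics/{n}0.png",cv2.resize(c["img"],(800,600),interpolation=cv2.INTER_CUBIC))
    print(n,c["mtx"].tolist(),np.round(c["pose"],3).tolist())
c=eyes.read_camera("wrist");print(np.round(c["T_tool_cam"],4).tolist(),c["mtx"].tolist())
print(monitor.read_clock(),monitor.read_tool_pos(),np.round(monitor.read_orientation(),3).tolist())
E
```

```text
top [[477.0633172624998, 0.0, 259.2784011649469], [0.0, 477.0633172624998, 195.92508951203448], [0.0, 0.0, 1.0]] [[0.016, -0.995, 0.103, 0.441], [-1.0, -0.019, -0.025, 0.024], [0.027, -0.102, -0.994, 0.958], [0.0, 0.0, 0.0, 1.0]]
scene [[497.8897180966889, 0.0, 260.7896149437371], [0.0, 497.8897180966889, 182.344222774356], [0.0, 0.0, 1.0]] [[0.575, -0.493, 0.652, -0.149], [-0.818, -0.358, 0.45, -0.478], [0.012, -0.793, -0.61, 0.71], [0.0, 0.0, 0.0, 1.0]]
[[0.0002, -0.2665, 0.9638, -0.1279], [-0.0001, -0.9638, -0.2665, 0.0681], [1.0, -0.0, -0.0002, 0.0001], [0.0, 0.0, 0.0, 1.0]] [[293.4697769436799, 0.0, 257.78967356740964], [0.0, 293.4697769436799, 189.4318848296075], [0.0, 0.0, 1.0]]
0.15 [0.27543223 0.58829874 0.24453829] [[-0.001, -0.906, 0.424], [-0.001, 0.424, 0.906], [-1.0, -0.0, -0.001]]
```

View pics/top0.png

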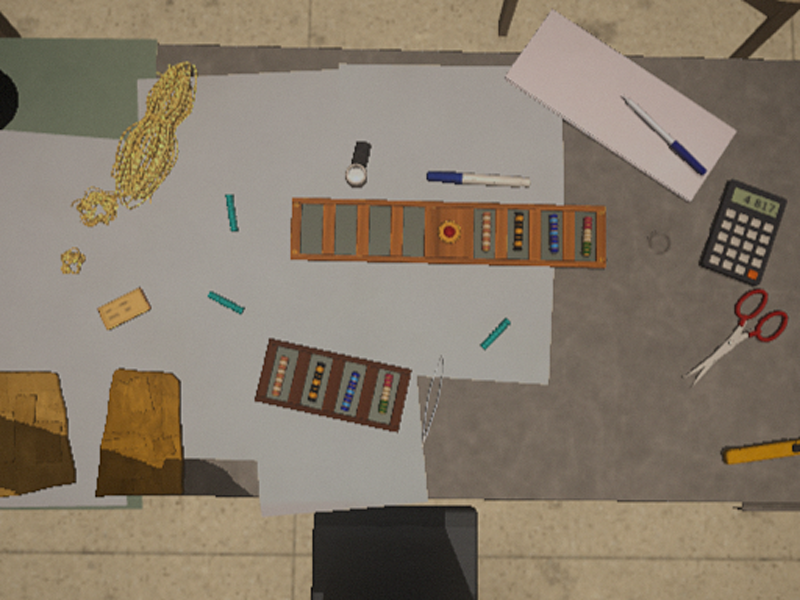

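View pics/scene0.png

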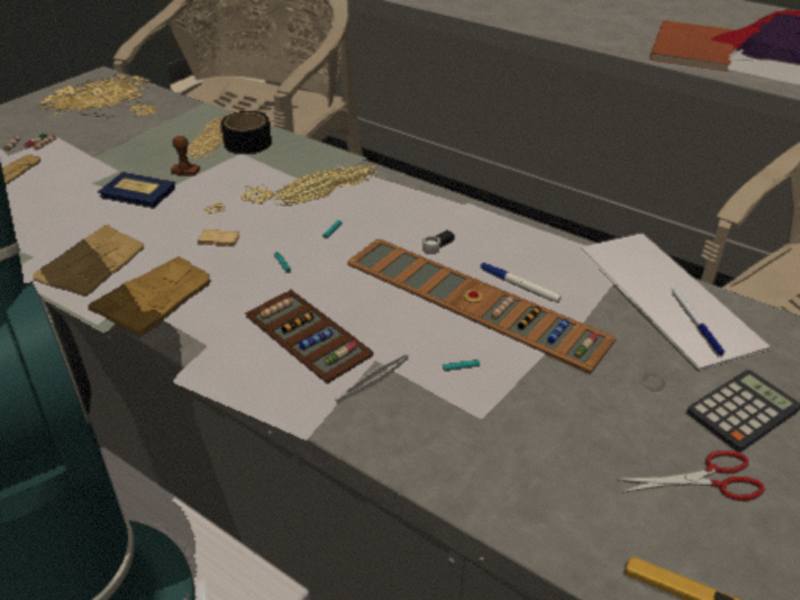

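Top view: the finished half runs out from the centrepiece (449,231) as coral (486), black (519), blue (553), green (587). The empty recesses are to its left at (413/380/346/312, 230). The tray, left to right, holds coral (281,376), black (317,382), blue (351,391) and green (385,393). Next I'll localise these and move the wrist camera over both.

```bash
cat > h.py <<'E'
import numpy as np,cv2
def ray(c,uv,T):
    d=np.linalg.inv(c["mtx"])@np.array([*uv,1.]); return T[:3,3],T[:3,:3]@d
def on_plane(c,uv,T,z):
    o,d=ray(c,uv,T); return o+d*(z-o[2])/d[2]
def by_depth(c,uv,T):
    o,d=ray(c,uv,T); u,v=np.round(uv).astype(int); return o+d*np.median(c["depth"][v-1:v+2,u-1:u+2])
def R_down(a):  # jaw axis z at world angle a (deg), tool x down
    a=np.radians(a); z=np.array([np.cos(a),np.sin(a),0]); x=np.array([0,0,-1.]); return np.c_[x,np.cross(z,x),z]
E
python3 - <<'E'
from h import *
c=dict(np.load("top.npz"));T=c["pose"]
P=dict(bA=(291,199),bB=(606,207),bC=(605,269),bD=(291,260),stone=(449,231),r46=(413,231),r178=(312,230),scor=(486,231),sgrn=(587,236),
 tA=(270,339),tB=(411,371),tC=(398,431),tD=(256,401),cor=(281,376),blk=(317,382),blu=(351,391),grn=(385,393))
for k,v in P.items():
    uv=np.array(v)/1.5625-.18; print(k,by_depth(c,uv,T).round(4),on_plane(c,uv,T,.008).round(4))
from rig import robot,monitor
for p in([.42,.15,.3],[.3,.13,.25],[.35,.1,.12],[.62,.1,.12],[.3,.17,.05],[.3,.0,.05]):
  print(p,[ (a,robot.inverse_kinematics(np.array(p),R_down(a)) is not None) for a in (-90,90,75,105,-75,-105)])
E
```

```text
bA [6.777e-01 1.511e-01 5.000e-04] [0.6759 0.1502 0.008 ]
bB [ 0.6768 -0.2634 -0.001 ] [ 0.6746 -0.2607  0.008 ]
bC [ 5.939e-01 -2.608e-01  1.000e-04] [ 0.5926 -0.2584  0.008 ]
bD [0.5971 0.1485 0.0015] [0.596  0.1476 0.008 ]
stone [ 0.6366 -0.0545  0.0162] [ 0.6383 -0.0552  0.008 ]
r46 [ 0.6379 -0.0086  0.0047] [ 0.6372 -0.0085  0.008 ]
r178 [0.6364 0.1222 0.0045] [0.6357 0.1219 0.008 ]
scor [ 0.6378 -0.1024  0.0152] [ 0.6393 -0.1033  0.008 ]
sgrn [ 0.634  -0.2332  0.0158] [ 0.6356 -0.2353  0.008 ]
tA [0.4941 0.171  0.0076] [0.4941 0.1709 0.008 ]
tB [ 0.4566 -0.0088  0.0062] [ 0.4566 -0.0087  0.008 ]
tC [0.3808 0.0064 0.0031] [0.3811 0.0065 0.008 ]
tD [0.4157 0.1862 0.0054] [0.4158 0.1857 0.008 ]
cor [0.4475 0.1547 0.0133] [0.4476 0.1555 0.008 ]
blk [0.4408 0.1095 0.013 ] [0.4408 0.1099 0.008 ]
blu [0.4302 0.0664 0.0152] [0.4302 0.0668 0.008 ]
grn [0.4284 0.0238 0.015 ] [0.4283 0.0238 0.008 ]
[0.42, 0.15, 0.3] [(-90, True), (90, True), (75, True), (105, True), (-75, True), (-105, True)]
[0.3, 0.13, 0.25] [(-90, True), (90, True), (75, True), (105, True), (-75, True), (-105, True)]
[0.35, 0.1, 0.12] [(-90, True), (90, True), (75, True), (105, True), (-75, True), (-105, True)]
[0.62, 0.1, 0.12] [(-90, True), (90, True), (75, True), (105, True), (-75, True), (-105, True)]
[0.3, 0.17, 0.05] [(-90, True), (90, True), (75, True), (105, True), (-75, True), (-105, True)]
[0.3, 0.0, 0.05] [(-90, False), (90, False), (75, False), (105, False), (-75, False), (-105, False)]
```

Depth and plane positions agree: the board centre is near (0.637,-0.055) and the tray centre near (0.437,0.089). I'll refine these with close wrist views from two places each.

```bash
python3 - <<'E'
from rig import robot,jaws,eyes,order,monitor
from h import *
for n,p in dict(t1=[.42,.06,.14],t2=[.40,.12,.14],b1=[.60,.02,.14],b2=[.62,.09,.14]).items():
    robot.movep(np.array(p),R_down(90)); robot.hold(.15)
    T=np.eye(4);T[:3,:3]=monitor.read_orientation();T[:3,3]=monitor.read_tool_pos()
    c=eyes.read_camera("wrist");c["pose"]=T@c["T_tool_cam"];np.savez(n+".npz",**c)
    cv2.imwrite(f"pics/{n}.png",cv2.resize(c["img"],(800,600),interpolation=cv2.INTER_CUBIC))
jaws.move_gripper(.03,20)
print(monitor.read_clock(),monitor.read_q())
E
```

```text
5.175 [-22.37214245  31.65587474  14.91860256 100.77478257 -10.33035019
  48.90592466  87.23601607]
```

View pics/t1.png

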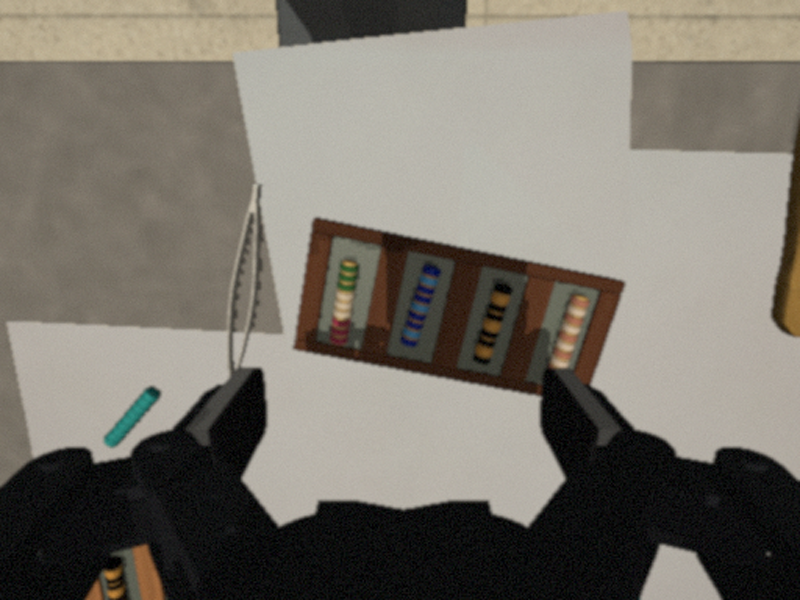

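View pics/t2.png

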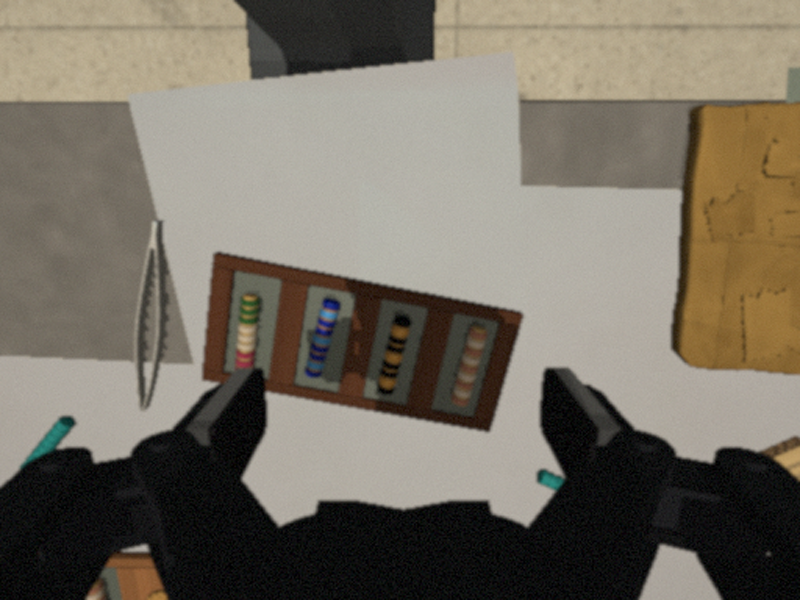

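View pics/b1.png

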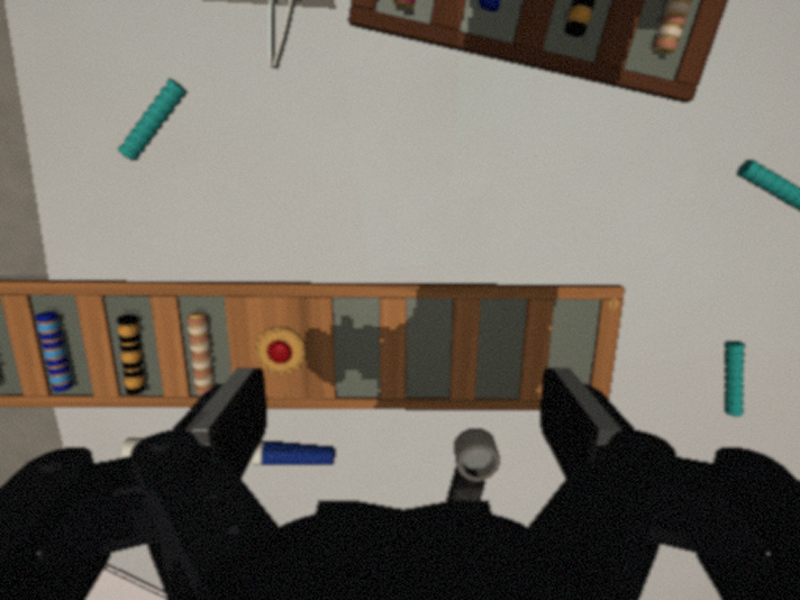

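View pics/b2.png

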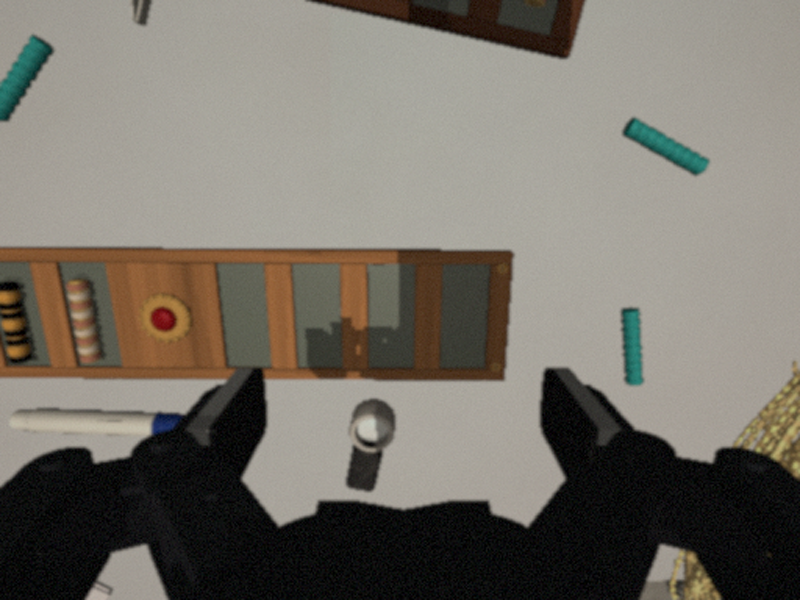

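t1/t2 show the tray: green (345,304), blue (420,305), black (492,324) and coral (570,333) in t1. Each bar is slightly askew in its recess. b1/b2 show the empty recesses right of the stone (280,351) in b1 and (164,319) in b2. Order is confirmed as coral, black, blue outward (green next). Triangulating now.

```bash
python3 - <<'E'
from h import *
V={k:dict(np.load(k+".npz")) for k in("t1","t2","b1","b2","top")}
def tri(obs):
    A=np.zeros((3,3));b=np.zeros(3)
    for n,v in obs:
        o,d=ray(V[n],np.array(v)/1.5625-.18,V[n]["pose"]);d/=np.linalg.norm(d);M=np.eye(3)-np.outer(d,d);A+=M;b+=M@o
    return np.linalg.solve(A,b)
L=dict(grn0=[("t1",(350,262)),("t2",(250,295))],blu0=[("t1",(431,264)),("t2",(330,300))],blu1=[("t1",(410,346)),("t2",(314,377))],
blk0=[("t1",(503,285)),("t2",(402,316))],blk1=[("t1",(482,363)),("t2",(387,393))],cor0=[("t1",(580,296)),("t2",(477,325))],
tA=[("t1",(315,219)),("t2",(215,254))],tB=[("t1",(624,283)),("t2",(522,315))],tD=[("t1",(295,349)),("t2",(204,379))],
bE=[("b1",(623,287)),("b2",(512,251))],stone=[("b1",(280,351)),("b2",(164,319)),("top",(449,231))],
r46a=[("b1",(333,297)),("b2",(218,264))],r46b=[("b1",(380,297)),("b2",(266,264))],r178a=[("b1",(551,299)),("b2",(442,264))],r178b=[("b1",(601,300)),("b2",(490,265))])
print("triangulated");[print(k,tri(o).round(4)) for k,o in L.items()]
pl=lambda n,p,z:on_plane(V[n],np.array(p)/1.5625-.18,V[n]["pose"],z)[:2]
print("bars on z=.013")
B=dict(grn=[("t1",(350,262),(340,346))],blu=[("t1",(431,264),(410,346)),("t2",(330,300),(314,377))],
 blk=[("t1",(503,285),(482,363)),("t2",(402,316),(387,393))],cor=[("t2",(477,325),(461,404))])
for k,o in B.items():
    for n,a,b in o:
        a,b=pl(n,a,.013),pl(n,b,.013);d=b-a;print(k,n,((a+b)/2).round(4),np.linalg.norm(d).round(4),np.degrees(np.arctan2(d[1],d[0])).round(1))
print("recess corners")
R={("b2",46):[(218,264),(266,264),(272,368),(226,368)],("b2",178):[(442,264),(490,265),(487,368),(440,368)],("b2",134):[(368,264),(415,264),(414,368),(370,368)],
("b1",46):[(333,297),(380,297),(382,397),(334,397)],("b1",90):[(405,297),(452,298),(453,398),(407,398)],("b1",134):[(478,298),(527,298),(527,399),(478,399)]}
for (n,k),q in R.items(): print(n,k,np.mean([pl(n,p,.008) for p in q],0).round(4))
print("tray",[np.mean([pl(n,p,.008) for p in q],0).round(4) for n,q in(("t1",[(624,283),(295,349)]),("t2",[(215,254),(522,315),(490,431),(204,379)]))])
print("bend",pl("b2",(512,251),.008),pl("b2",(504,379),.008),pl("b1",(623,287),.008))
# depth map of floor / bars
for n,p in(("t2",(345,370)),("t2",(394,355)),("b2",(300,300)),("b2",(280,310))):print(n,p,by_depth(V[n],np.array(p)/1.5625-.18,V[n]["pose"]).round(4))
E
```

```text
triangulated
grn0 [0.4028 0.0306 0.0106]
blu0 [0.4045 0.077  0.0123]
blu1 [0.454  0.0652 0.0116]
blk0 [0.4166 0.1191 0.0086]
blk1 [0.4665 0.1094 0.0082]
cor0 [0.4222 0.1637 0.0103]
tA [0.3792 0.0111 0.0064]
tB [0.4163 0.1908 0.0062]
tD [ 0.459  -0.0056  0.0039]
bE [0.5972 0.1521 0.0055]
stone [ 0.6388 -0.0549  0.0043]
r46a [ 0.6051 -0.0202  0.0017]
r46b [0.6051 0.0081 0.0014]
r178a [ 6.062e-01  1.123e-01 -6.000e-04]
r178b [0.6052 0.1397 0.0061]
bars on z=.013
grn t1 [0.428  0.0273] 0.0513 -8.4
blu t1 [0.4285 0.071 ] 0.051 -13.2
blu t2 [0.4292 0.0714] 0.0499 -13.7
blk t1 [0.4401 0.1134] 0.0493 -11.4
blk t2 [0.4394 0.1143] 0.0504 -10.6
cor t2 [0.446  0.1591] 0.052 -8.5
recess corners
b2 46 [ 0.6366 -0.0047]
b2 178 [0.6369 0.1259]
b2 134 [0.6367 0.0824]
b1 46 [ 0.6355 -0.0056]
b1 90 [0.636  0.0381]
b1 134 [0.6364 0.0826]
tray [array([0.4366, 0.0927]), array([0.4363, 0.0934])]
bend [0.59663719 0.15155957] [0.67667288 0.15156188] [0.59671656 0.15083667]
t2 (345, 370) [0.4515 0.0837 0.0073]
t2 (394, 355) [0.4386 0.1142 0.0143]
b2 (300, 300) [0.6267 0.0275 0.0044]
b2 (280, 310) [0.632  0.0159 0.0074]
```

Wrist and top views differ by about 3.5 mm in y, so I'll use their mean, which is well inside the tolerances. Before gripping I'll probe bare worktop to find where the tips stand at the 11 mm opening.

```bash
python3 - <<'E'
from rig import robot,jaws,eyes,order,monitor
from h import *
print("tip_reach",robot.tip_reach)
jaws.move_gripper(.011,20);print(robot.tip_reach,monitor.read_finger_gap())
R=R_down(80);robot.movep(np.array([.535,.08,.05]),R);robot.move_straight(np.array([.535,.08,.021]),vel=.1)
f0=monitor.read_ft_force()[2]
for z in np.arange(.020,.0105,-.001):
    robot.move_straight(np.array([.535,.08,z]),vel=.03);f=monitor.read_ft_force()[2]-f0
    print(z.round(4),monitor.read_tool_pos()[2].round(4),f.round(2))
    if abs(f)>4:break
robot.move_straight(np.array([.535,.08,.06]),vel=.15);print(monitor.read_clock())
E
```

```text
tip_reach 0.014
0.014 0.010782427719525258
0.02 0.0205 -0.06
0.019 0.0191 -0.39
0.018 0.0179 0.54
0.017 0.0169 -0.89
0.016 0.0159 -0.63
0.015 0.0149 -0.7
0.014 0.0144 4.47
8.7167
```

At 11 mm the tips stand 14 mm ahead, as the text says. First bar: black, then I'll check it.

```bash
cat >> h.py <<'E'
ZG=.0242
Y={"coral":-.0073,"black":.0367,"blue":.0807,"green":.1247}; XB=.6365
BAR={"coral":(.4465,.157,-10),"black":(.440,.112,-11),"blue":(.4295,.069,-13.4),"green":(.428,.0257,-9)}
def pick(name,rig):
    robot,jaws,mon=rig; x,y,a=BAR[name]; R=R_down(90+a)
    jaws.move_gripper(.028,25)
    robot.movep(np.array([x,y,.07]),R); robot.move_straight(np.array([x,y,ZG]),vel=.1)
    f=mon.read_ft_force(); jaws.move_gripper(.0,25)
    g=mon.read_finger_gap(); robot.move_straight(np.array([x,y,.07]),vel=.12)
    print(name,"Fz",f[2].round(1),"gap",round(g,4),round(mon.read_finger_gap(),4)); return mon.read_finger_gap()
def place(name,rig):
    robot,jaws,mon=rig; y=Y[name]; R=R_down(90)
    robot.movep(np.array([XB,y,.06]),R); robot.move_straight(np.array([XB,y,ZG+.0008]),vel=.08)
    f=mon.read_ft_force(); g=mon.read_finger_gap(); jaws.move_gripper(.022)
    robot.move_straight(np.array([XB,y,.07]),vel=.12); print("placed Fz",f[2].round(1),"gap",round(g,4),"t",mon.read_clock())
E
python3 - <<'E'
from rig import robot,jaws,eyes,order,monitor
from h import *
rig=(robot,jaws,monitor)
g=pick("black",rig)
if g>.008: place("black",rig)
robot.movep(np.array([.61,.06,.14]),R_down(90));robot.hold(.1)
T=np.eye(4);T[:3,:3]=monitor.read_orientation();T[:3,3]=monitor.read_tool_pos()
c=eyes.read_camera("wrist");c["pose"]=T@c["T_tool_cam"];np.savez("c1.npz",**c)
cv2.imwrite("pics/c1.png",cv2.resize(c["img"],(800,600),interpolation=cv2.INTER_CUBIC));print(monitor.read_clock())
E
```

```text
black Fz 0.5 gap 0.0093 0.0097
placed Fz 1.0 gap 0.0095 t 13.1917
13.75
```

View pics/c1.png

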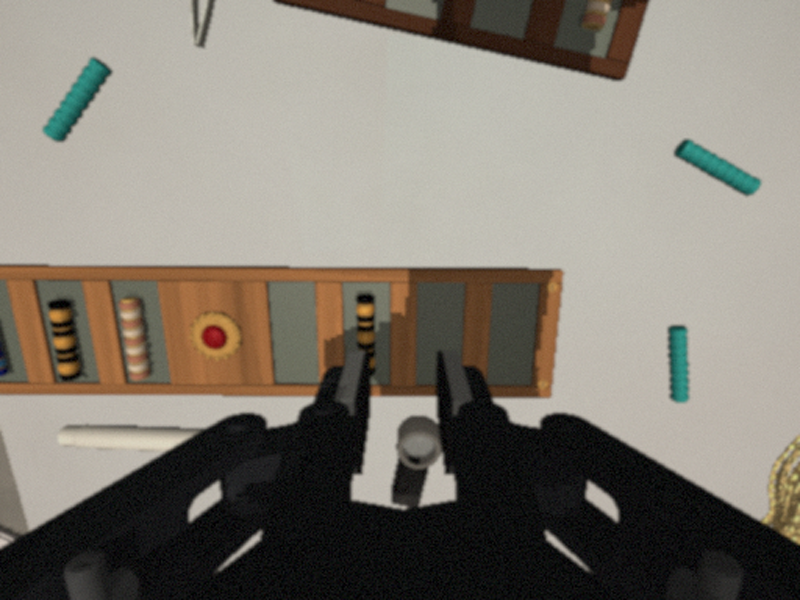

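The black bar lies straight and centred in its recess (bar at u=366, recess 343–391). I'll carry on with the others the same way.

```bash
python3 - <<'E'
from rig import robot,jaws,eyes,order,monitor
from h import *
rig=(robot,jaws,monitor)
for n in("coral","blue","green"):
    g=pick(n,rig)
    if g<.008: print("missed");break
    place(n,rig)
robot.move_straight(np.array([.6365,.1247,.12]))
robot.movep(np.array([.45,.25,.25]),R_down(90));robot.hold(.2)
for n in("top","scene"):
    c=eyes.read_camera(n);im=c["img"];np.savez(n+"_e.npz",**c)
    im=im[110:290,150:410] if n=="top" else im[140:260,150:410]
    cv2.imwrite(f"pics/{n}_e.png",cv2.resize(im,None,fx=3,fy=3,interpolation=cv2.INTER_CUBIC))
print(monitor.read_clock())
E
```

```text
coral Fz 0.2 gap 0.0088 0.0092
placed Fz 4.0 gap 0.0091 t 18.6333
blue Fz 0.3 gap 0.0094 0.0094
placed Fz 3.3 gap 0.0095 t 23.425
green Fz 0.3 gap 0.0094 0.0091
placed Fz 0.9 gap 0.0092 t 28.275
30.075
```

View pics/top_e.png

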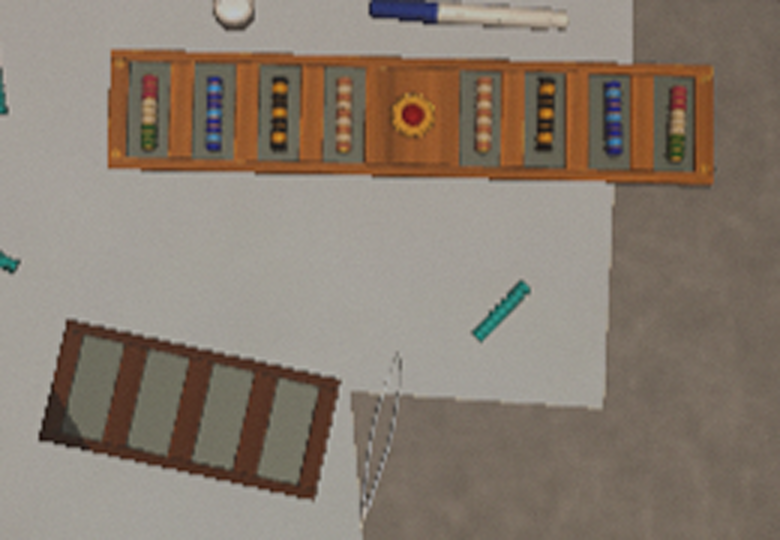

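View pics/scene_e.png

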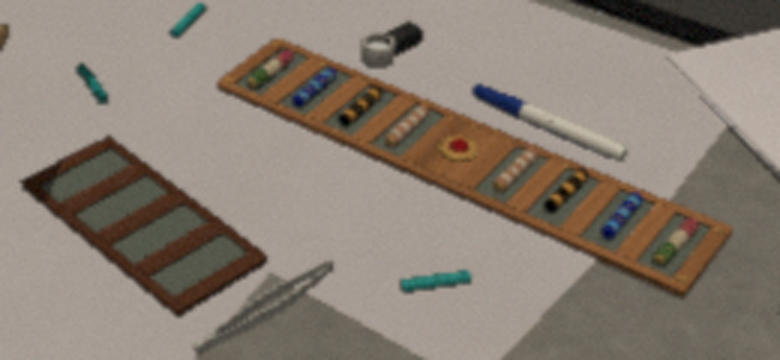

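Both views show coral, black, blue and green outward on both sides of the stone. Every bar is inside its recess and the tray is empty. A quick depth check for flatness, then I hand it in.

```bash
python3 - <<'E'
from rig import order,monitor
from h import *
c=dict(np.load("top_e.npz"))
for u,vs in((344,(90,115,140)),(279,(90,115,140)),(214,(90,115,140)),(149,(86,115,140)),(484,(90,115,140))):
    print(u,[by_depth(c,(u/3+150,v/3+110),c["pose"])[2].round(4) for v in vs])
order.finish_job();print(monitor.read_clock())
E
```

```text
344 [np.float64(0.0159), np.float64(0.0156), np.float64(0.0141)]
279 [np.float64(0.0147), np.float64(0.0152), np.float64(0.0157)]
214 [np.float64(0.015), np.float64(0.0143), np.float64(0.0161)]
149 [np.float64(0.0141), np.float64(0.0137), np.float64(0.0142)]
484 [np.float64(0.0156), np.float64(0.0153), np.float64(0.0152)]
the job is handed in; nothing more can be done
the job is handed in; nothing more can be done
```

All four bars are in the board's empty recesses, and the second half now mirrors the first: coral nearest the centrepiece, then black, blue and green. I handed the job in at about 30 s on the robot's clock.

- **Final check:** The top and scene views show all four bars straight and inside their recesses. The tray is empty, and the finished half and the turquoise look-alikes show no movement.
- **Flatness:** Depth along each placed bar reads 14–16 mm at both ends and the middle, against 15–16 mm for a bar of the finished half, so they lie flat.
- **Forces:** The highest vertical force I read was about 4.5 N when probing the worktop, and about 4 N when setting a bar down. I read it at set points, not continuously.
- **Disagreements:** The wrist and top cameras differed by about 3.5 mm in y, so I used their mean. The black bar then sat centred to about a pixel. Two-view heights for the bars and recess edges scattered by several mm and mostly read low, so I set the grip height from the worktop probe and the stated sizes. The fingers read 9–9.7 mm apart on the 11 mm bars, but every grip held.

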